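Start the phone charging in the covered bay

TASK

Start the phone charging: slide the pine panel fully open to the left, press the green key on the charger's sloping membrane strip until you feel about 6 newtons (never more than 20), hold it there for about half a second, then let go and slide the panel fully shut again. Do not press the grey key below it, and leave the phone in its cradle and everything else where it stands.

Things in the scene. Friction and masses are not known exactly. Their poses are not given: they have to be found in the camera images.
- dock: White pine dock shelf, fixed, 560 long (its y) x 280 deep (its x), base box 106 high. Origin: centre of its underside; x away from the robot, y left along its length, z up. Base: front rail x -140 to -122, rear block x +62 to +140. Between them the right half (y -262 to -10) is the open charging bay, floor at 10; the left half is closed, the panel slides over it.
- shelf_edge (a point): Middle of the front lower edge of the upper shelf board, 183 above the table. The board runs over the dock's rear, dock x +37 to +140, whole length, top at 201. The green key's centre lies 6 mm in front of this edge and 110 below it: an upright gripper body would strike the board, so lean the tool about 35 degrees, its back towards the robot, square to the key.
- charger (a point): Middle of the front edge of the cream charger's sloping face, 22 above the table, fixed in the bay. The face, 236 long (dock y), rises at 35 degrees away from the robot over 90 mm to 85 high: phone cradle on the right, black membrane strip with two keys on the left. Axes as the dock's.
- panel (a joint): Pine panel, 254 (dock y) x 182 x 12 thick, top 106 above the table. Metres: 0 = fully shut over the bay, grows as it slides left (dock +y), 0.262 = fully open, at its stop. Starts shut to 50 mm ajar. About 1.5 N of friction; stays where it is left. The keys are wholly bared only beyond 0.23.
- key_charge: Green membrane key with white bolt sign, the upper (farther) of two: 56 (y) x 32 (x, along the slope). Origin: centre of its surface, 4 mm proud of the strip. z points straight out of the face (35 degrees from vertical, leaning to the robot), x up the slope. Spring 3 N per mm, bottoms hard at 2.5 mm (7.5 N), springs back. Registers when fingers push over 4.5 N for 0.3 s; over 20 N harms it.
- key_lamp: Grey membrane key with a lamp sign, same size and make, 44 mm farther down the slope (nearer the robot). Not to be pressed. Origin and axes as for the green key.
- phone_center (a point): Centre of the dark phone, 148 (y) x 74 x 9, loose, lying in the cradle on the sloping face, against two 14 mm prongs at its lower edge. Axes level, as the dock's.
- earbud_center (a point): Centre of a white earbud case, 62 x 48 x 26, loose on the bay floor (10 above the table) in front of the charger.
- coin_cup_center (a point): Half-way up a copper coin cup, 68 across, 70 high, loose on the upper shelf.
- tealight_center (a point): Half-way up a smoked glass tealight holder, 70 across, 62 high, loose on the upper shelf.
- pot_center (a point): Half-way up a blue-glazed pot, 70 across, 62 high, with a small plant 55 mm above its rim, loose on the upper shelf.
- key_fob_center (a point): Centre of the green enamel key fob, 70 x 42 x 10, with a brass key reaching 122 mm along its +x; loose on the table.
- glasses_center (a point): Centre of a dark red glasses case, 162 (its y) x 65 x 46, loose on the table.
- brush_center (a point): Centre of a shoe brush, 155 (its y) x 55 x 46, loose on the table.
- gel_bottle_center (a point): Half-way up a pale bottle of hand gel, 54 across, 140 high, loose on the table.
- panel_pull (a point): Centre of the panel's brass bar pull, 133 above the table: a bar 84 long (dock x), 14 wide (dock y), 12 high, its underside 21 above the panel, on two posts 64 apart; 27 from its centre down to the panel's top. Moves with the panel; axes as the dock's. The upper shelf's front edge is 92 mm behind it.

How it is judged:
By the outcome, as a careful person would: the job done as asked, in the order asked, and still so for the second after the job is handed in, with the robot touching nothing.
It also fails if it takes over 67 s, if anything falls off the work surface, if the arm or the gripper's body presses on something with over 40 N, if the wrist force passes 120 N, or if a joint passes its speed limit or range.

ROBOT

A 6-joint arm with a two-finger parallel gripper is mounted at the origin on the work surface. World frame = base frame: x ahead of the robot, y to its left, z up, the work surface at z = 0. Lengths are in m, angles in rad, forces in N, time in s.
With the tool pointing down it reaches from about 0.35 to 0.85 m from the base axis. Payload 8.1 kg.
Tool frame: the origin (TCP) lies on the mounting face of the last link; the fingertips stand 186 mm ahead of it and the grasp point (between the pads) lies 167 mm ahead of it; z points along the fingers, y is the line along which they close (so a half turn about z gives the same grasp; the last joint's range is limited). The gripper opens to 93 mm and grips with 3 to 60 N. Pads are 15 mm wide; open, the fingers measure 128 mm over their backs; the gripper's body (75 mm by 188 mm) begins 65 mm behind the grasp point.
Start: joints at [-1.247, 0.13, 1.488, -0, 1.523, -0.085], TCP at [0.239, -0.551, 0.405] pointing down, gripper open.
Joint ranges: [-2.96, 2.96], [-0.89, 2.26], [0.02, 2.5], [-1.34, 4.48], [0, 2.73], [-2.66, 2.66]. Speed limits (rad/s): [2.39, 2.39, 2.79, 3.14, 3.14, 3.14].

INTERFACE

Orientations are given as a rotation vector (axis times angle).
In Python, from plant import read_state, read_camera, camera_params, close_job gives the robot as it stands. The module is installed in compiled form; this text tells all that it offers.
- The arm moves only by the tool servo_tool, never from a script. Its argument "increments" is a list of rows, each an object with "slide": the shift along the tool's x, y, z in mm, a list of three; "dr": the turn, a rotation vector about the tool's x, y, z in rad, a list of three; "jaw": the closure, from 0 (fully open) to 1 (shut). In form: [{"slide": [x, y, z], "dr": [ax, ay, az], "jaw": jaw}, ...]. A call has 1 to 20 rows; each row is the pose to reach, as a shift and turn from the pose commanded when the call began, along the tool's axes at that moment; what a row does not reach only later rows make up. A row lasts 1/10 s, in which the tool goes at most 50 mm and 8.59 degrees, less where a joint would pass 70% of its speed; a pose out of reach is approached as far as the arm can. A call with a gripper value outside its range is refused whole. The fingers move at their own pace and stop on an object; "force" is the grip in N (left out, the last holds). Time passes only in rows, so rows that repeat a pose let the fingers close. It gives the time, the measured TCP pose, the force, the opening and the grip force at its end, in the units of the state.
- read_state(): the state, without advancing time (a new reading comes with each control period).
- read_camera(name): name is "side" or "top" or "wrist"; returns (picture, depth): 420x560x3 uint8, red, green, blue; 420x560 float32, m along the optical axis (not along the pixel's ray), 0 where there is no reading.
- camera_params(name): a dict with "fx", "fy", "cx", "cy" (pixels), "rvec" (rotation vector, rad) and "tvec" (3), from world to camera coordinates, as OpenCV has them. Camera axes: x right, y down, z forward; pixel columns grow to the right and rows downward; lengths in m; the calibration is good to about 2 mm. A picture is of the moment at which its call begins: read the wrist's pose just before it. camera_params takes no time and is no camera call; for the wrist camera it gives the pose at the moment of the call.
- close_job(): hands the job in; it is judged then, once.
The state is a dict: "t": time; "q": joint angles; "dq": joint speeds; "joint_torque": joint torques, N m; "tool_pos": TCP position; "orientation": TCP orientation; "force": force on the tool from outside, world axes, zero at the start; "wrist_torque": the same for the moment, N m; "opening": finger opening in m; "gripper_force": force on a finger pad.
Only numpy, scipy, OpenCV 4.12 (cv2) and the standard library are available. Lean on these libraries where they do the work, as an engineer would, in place of code of your own. Each camera call takes 0.05 s, during which the arm holds its last target. There are 200 camera calls.

## Working session

There is one attempt and no reset: what is moved stays moved. The work goes in short steps, Python scripts to look and compute and a tool call to move; the robot and the scene stay as the last step left them, time stands still between calls to the robot, and variables do not carry over. Pictures are saved under pics/ and viewed, at most 10 in all, crops included, and the job is handed in when it is done.

Besides the shell and the picture viewer there is one more tool, called after ">>>" as name([rows], argument=value, ...), one row to a line, values as JSON. servo_tool: Moves the arm, as the interface text tells. Its arguments: {"type":"object","properties":{"increments":{"type":"array"},"force":{"type":"number"}},"required":["increments"]}

```bash
mkdir -p pics
cat > h.py <<'E'
import numpy as np, cv2
from plant import *
from scipy.spatial.transform import Rotation as R
def cam(n):
    p=camera_params(n); K=np.array([[p['fx'],0,p['cx']],[0,p['fy'],p['cy']],[0,0,1]])
    return K,R.from_rotvec(p['rvec']).as_matrix(),np.array(p['tvec'])
def world(n,depth,par=None):
    K,Rm,t=par or cam(n); v,u=np.mgrid[:420,:560]
    P=np.stack([(u-K[0,2])/K[0,0]*depth,(v-K[1,2])/K[1,1]*depth,depth],-1)
    return (P-t)@Rm
def shot(n,f):
    par=cam(n); im,d=read_camera(n); cv2.imwrite('pics/'+f+'.png',im[...,::-1]); np.savez('pics/'+f+'.npz',im=im,W=world(n,d,par),d=d); return im,d,par
E
python3 - <<'E'
from h import *
a=shot('top','top0')[0]; b=shot('side','side0')[0]
for n in('top','side'):
    K,Rm,t=cam(n); print(n,-Rm.T@t,Rm[2],K[0,0])
s=read_state(); print(s)
E
```

```text
top [0.37261216 0.02254485 1.31043491] [ 0.14581206 -0.00598939 -0.98929418] 470.05675176225066
side [-0.0858326   0.66116688  0.93717779] [ 0.54566369 -0.53669676 -0.64358972] 516.9929552802965
{'t': 0.1, 'q': array([-1.24741693e+00,  1.31090012e-01,  1.48919239e+00, -2.58730630e-05,
        1.52299860e+00, -8.54255297e-02]), 'dq': array([-0.00037157, -0.00376206, -0.00250285,  0.00168869,  0.00059809,
        0.00058539]), 'joint_torque': array([ 1.52084809e-03, -5.61340821e+01, -4.93095052e+01,  7.70611363e-02,
        2.91983318e-02, -5.56491318e-05]), 'tool_pos': array([ 0.23844212, -0.55035545,  0.40377738]), 'orientation': array([-3.07455345e+00, -6.37349332e-01,  3.54907669e-04]), 'force': array([-0.76984201,  0.35419177,  0.63748752]), 'wrist_torque': array([0.01941004, 0.01689986, 0.02958424]), 'gripper_force': 0.0, 'opening': 0.09249220573324789}
```

View pics/top0.png

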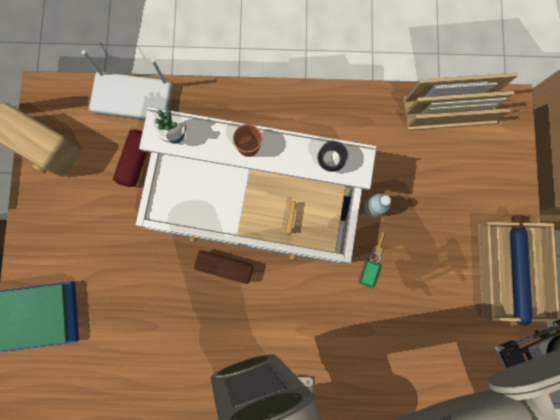

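View pics/side0.png

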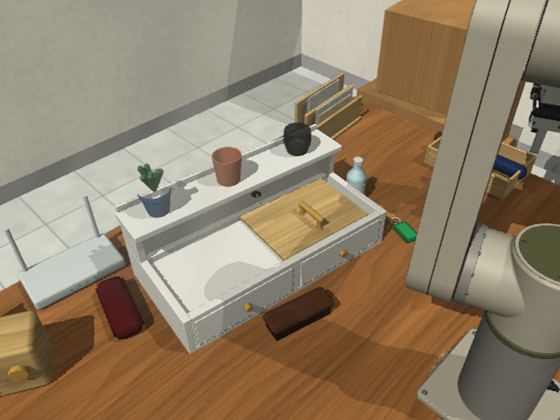

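The top view shows the dock around (258,185), slightly turned. The panel is at (293,210), a little ajar (dark gap at (348,207)), and the pull is at (291,216). The side view agrees.

Run:
```python
from h import *
f=np.load('pics/top0.npz'); W=f['W']; im=f['im'].astype(int)
v,u=np.mgrid[:420,:560]
roi=(u>130)&(u<385)&(v>100)&(v<270)
z=W[...,2]
def rect(m,name):
    m=cv2.morphologyEx(m.astype(np.uint8),cv2.MORPH_OPEN,np.ones((2,2)))
    n,l,s,_=cv2.connectedComponentsWithStats(m); k=1+np.argmax(s[1:,4]); P=W[l==k]
    r=cv2.minAreaRect((P[:,:2]*1000).astype(np.float32)); print(name,len(P),r,np.median(P[:,2])); print(cv2.boxPoints(r).round(1).tolist())
rect(roi&(abs(z-.201)<.008),'board')
wood=(im[...,0]-im[...,2]>40)
rect(roi&wood&(abs(z-.106)<.008),'panel')
rect(roi&wood&(abs(z-.139)<.008),'pull')
rect(roi&(abs(z-.106)<.008),'base')
for a in((300,210),(200,200),(290,216),(348,207),(346,195),(346,220)): print(a,W[a[1],a[0]],im[a[1],a[0]])
```

```text
board 7565 ((562.113037109375, 53.110198974609375), (660.5647583007812, 375.7806396484375), 87.35780334472656) 0.20113817072859164
[[359.20001220703125, -268.20001220703125], [734.5999755859375, -285.5], [765.0, 374.3999938964844], [389.6000061035156, 391.70001220703125]]
panel 6344 ((495.7376708984375, -41.660430908203125), (266.3543701171875, 261.676513671875), 82.0303726196289) 0.10605483175620947
[[347.70001220703125, -155.39999389648438], [606.7999877929688, -191.6999969482422], [643.7999877929688, 72.0999984741211], [384.6000061035156, 108.4000015258789]]
pull 181 ((462.93084716796875, -21.34308624267578), (25.985607147216797, 199.14627075195312), 71.51805114746094) 0.13787920141637844
[[364.3999938964844, -2.0999999046325684], [553.2000122070312, -65.19999694824219], [561.5, -40.599998474121094], [372.6000061035156, 22.5]]
base 8969 ((517.0611572265625, 74.38430786132812), (609.019287109375, 274.34674072265625), 83.09864044189453) 0.10595278457864486
[[344.29998779296875, -211.39999389648438], [616.7000122070312, -244.39999389648438], [689.7999877929688, 360.20001220703125], [417.5, 393.20001220703125]]
(300, 210) [ 0.53998026 -0.06120776  0.10895556] [139 117  83]
(200, 200) [0.56236525 0.20004288 0.09281209] [221 218 208]
(290, 216) [ 0.51980763 -0.03412676  0.14036082] [201 159  91]
(348, 207) [ 0.55762241 -0.19326025  0.06294781] [44 43 43]
(346, 195) [ 0.58861926 -0.18639023  0.0719238 ] [115 108  92]
(346, 220) [ 0.52491516 -0.19145834  0.04160151] [79 77 74]
```

```bash
cat >> h.py <<'E'
def ray(par,uv,z):
    K,Rm,t=par; uv=np.asarray(uv,float).reshape(-1,2); d=np.c_[(uv-K[:2,2])/[K[0,0],K[1,1]],np.ones(len(uv))]@Rm; c=-Rm.T@t
    return c+d*((z-c[2])/d[:,2])[:,None]
E
python3 - <<'E'
from h import *
f=np.load('pics/top0.npz'); im=f['im']; W=f['W']; par=cam('top')
hsv=cv2.cvtColor(im,cv2.COLOR_RGB2HSV); v,u=np.mgrid[:420,:560]
H,S,V=[hsv[...,i].astype(int) for i in range(3)]
def big(m,z,name):
    m=cv2.morphologyEx(m.astype(np.uint8),cv2.MORPH_OPEN,np.ones((3,3)))if z!=.139 else m.astype(np.uint8)
    n,l,s,c=cv2.connectedComponentsWithStats(m); k=1+np.argmax(s[1:,4])
    uv=np.argwhere(l==k)[:,::-1]; P=ray(par,uv,z)*1000
    r=cv2.minAreaRect(P[:,:2].astype(np.float32)); print(name,s[k],r[0],r[1],r[2],P.mean(0)); print(cv2.boxPoints(r).round(0).tolist())
roi=(u>240)&(u<350)&(v>165)&(v<250)
print(hsv[200,255],hsv[216,290],hsv[216,292],hsv[225,330],hsv[130,220],hsv[200,200],hsv[245,200])
big(roi&(S>60)&(V>95),.106,'panel')
big((u>280)&(u<300)&(v>193)&(v<240)&(S>128)&(V>110),.139,'pull')
big((S<60)&(V>150)&(u>135)&(u<380)&(v>105)&(v<265)&(W[...,2]>.18)&(W[...,2]<.22),.201,'board')
c=im[100:270,130:390]; cv2.imwrite('pics/c.png',cv2.resize(c,None,fx=3,fy=3,interpolation=cv2.INTER_CUBIC)[...,::-1])
E
```

```text
[ 18 104 208] [ 19 140 201] [ 19 141 184] [ 18 103 171] [ 20  10 230] [ 23  15 221] [ 14 138 131]
panel [ 241  170  105   80 6578] (540.1842651367188, -40.10316467285156) (255.19186401367188, 176.6272430419922) 81.34603118896484 [539.99203631 -40.18327989 106.        ]
[[434.0, -153.0], [608.0, -180.0], [647.0, 73.0], [472.0, 99.0]]
pull [285 202  11  32 158] (516.5527954101562, -34.53943634033203) (15.201090812683105, 80.30133056640625) 81.88008880615234 [515.97295525 -35.16160463 139.        ]
[[476.0, -36.0], [555.0, -48.0], [557.0, -33.0], [478.0, -21.0]]
board [ 140  107  236   82 6275] (677.74658203125, 50.3548583984375) (566.45556640625, 110.51536560058594) 81.3792495727539 [662.44305491  36.87940012 201.        ]
[[581.0, -221.0], [690.0, -238.0], [775.0, 322.0], [666.0, 339.0]]
```

View pics/c.png

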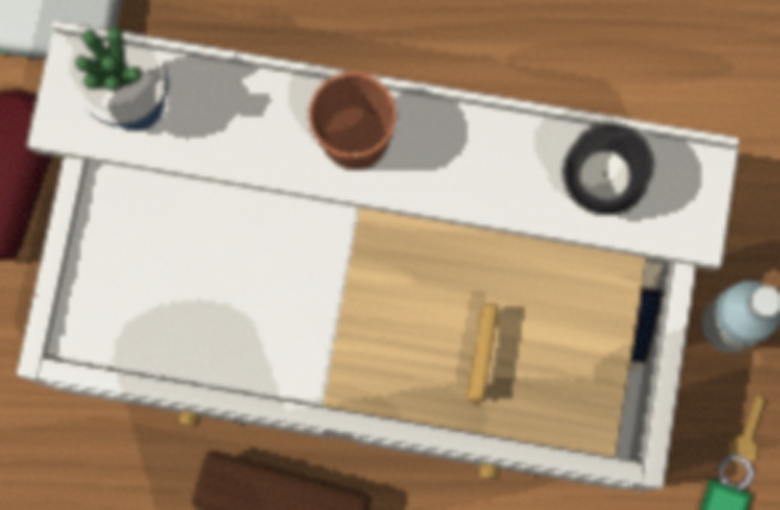

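The crop shows the panel edges, the pull at crop (483,352) and the strip end at (648,325). Dock yaw is about -8.6°. Panel, pull and shelf edge agree with the given sizes: the pull is 92 mm from the edge and the panel is about 26 mm ajar.

```bash
cat >> h.py <<'E'
yaw=np.radians(-8.6); dx=np.array([np.cos(yaw),np.sin(yaw),0]); dy=np.array([-np.sin(yaw),np.cos(yaw),0]); dz=np.array([0,0,1.])
def orient(lean):  # tool z = leaning away from robot by lean
    z=np.sin(lean)*dx-np.cos(lean)*dz; y=-dy; return np.c_[np.cross(y,z),y,z]
def go(p,lean=0):
    s=read_state(); M=R.from_rotvec(s['orientation']).as_matrix()
    print('slide',(M.T@(np.array(p)-s['tool_pos'])*1000).round(1),'dr',R.from_matrix(M.T@orient(np.radians(lean))).as_rotvec().round(4),'t',s['t'],'q',s['q'].round(2),'F',s['force'].round(1),'pos',s['tool_pos'].round(4),'open',s['opening'])
E
python3 -c "
from h import *
go([.5165,-.0345,.373])"
```

```text
slide [ 460.2 -362.8   31.4] dr [-1.700e-03  4.000e-04  5.589e-01] t 0.1 q [-1.25  0.13  1.49 -0.    1.52 -0.09] F [-0.8  0.4  0.6] pos [ 0.2384 -0.5504  0.4038] open 0.09249220573324789
```

>>> servo_tool([
  {"slide": [100, -80, 0], "dr": [0, 0, 0.12], "jaw": 0},
  {"slide": [460, -363, 31], "dr": [-0.0017, 0.0004, 0.559], "jaw": 0},
  {"slide": [460, -363, 31], "dr": [-0.0017, 0.0004, 0.559], "jaw": 0},
  {"slide": [460, -363, 31], "dr": [-0.0017, 0.0004, 0.559], "jaw": 0},
  {"slide": [460, -363, 31], "dr": [-0.0017, 0.0004, 0.559], "jaw": 0},
  {"slide": [460, -363, 31], "dr": [-0.0017, 0.0004, 0.559], "jaw": 0},
  {"slide": [460, -363, 31], "dr": [-0.0017, 0.0004, 0.559], "jaw": 0},
  {"slide": [460, -363, 31], "dr": [-0.0017, 0.0004, 0.559], "jaw": 0},
  {"slide": [460, -363, 31], "dr": [-0.0017, 0.0004, 0.559], "jaw": 0},
  {"slide": [460, -363, 31], "dr": [-0.0017, 0.0004, 0.559], "jaw": 0},
  {"slide": [460, -363, 31], "dr": [-0.0017, 0.0004, 0.559], "jaw": 0},
  {"slide": [460, -363, 31], "dr": [-0.0017, 0.0004, 0.559], "jaw": 0},
  {"slide": [460, -363, 31], "dr": [-0.0017, 0.0004, 0.559], "jaw": 0},
  {"slide": [460, -363, 31], "dr": [-0.0017, 0.0004, 0.559], "jaw": 0},
  {"slide": [460, -363, 31], "dr": [-0.0017, 0.0004, 0.559], "jaw": 0},
  {"slide": [460, -363, 31], "dr": [-0.0017, 0.0004, 0.559], "jaw": 0},
])

```text
t: 1.7
tool_pos: [0.516, -0.0357, 0.3737]
orientation: [3.131, -0.238, 0.001]
force: [-1.2, 0.4, 0.3]
opening: 0.0929
gripper_force: 0.0
```

```bash
python3 -c "
from h import *
go([.5165,-.0345,.303]); shot('wrist','w1')"
```

```text
slide [ 0.3 -1.4 70.7] dr [ 0.0018 -0.0008 -0.0019] t 1.7 q [-0.17 -0.08  1.76 -0.    1.46  1.56] F [-1.2  0.4  0.3] pos [ 0.516  -0.0357  0.3737] open 0.09294423787850868
```

View pics/w1.png

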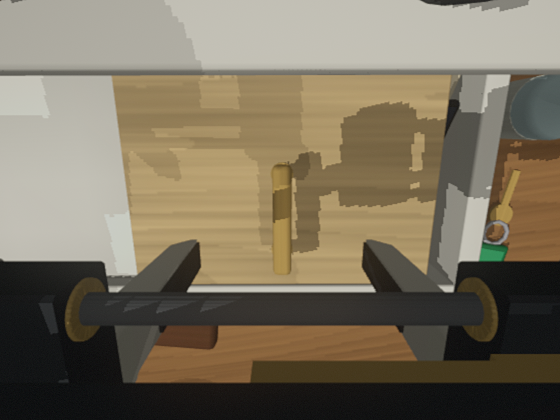

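The wrist view shows the bar (column 282, rows 165-273) midway between the fingers, with the shelf edge level at row 72, so the alignment is good. I'll descend and grip.

>>> servo_tool([
  {"slide": [0, -1, 35], "dr": [0, 0, 0], "jaw": 0},
  {"slide": [0, -1, 65], "dr": [0, 0, 0], "jaw": 0},
  {"slide": [0, -1, 69], "dr": [0, 0, 0], "jaw": 0},
  {"slide": [0, -1, 69], "dr": [0, 0, 0], "jaw": 0.9},
  {"slide": [0, -1, 69], "dr": [0, 0, 0], "jaw": 0.9},
  {"slide": [0, -1, 69], "dr": [0, 0, 0], "jaw": 0.9},
  {"slide": [0, -1, 69], "dr": [0, 0, 0], "jaw": 0.9},
  {"slide": [0, -1, 69], "dr": [0, 0, 0], "jaw": 0.9},
  {"slide": [0, -1, 69], "dr": [0, 0, 0], "jaw": 0.9},
  {"slide": [0, -1, 69], "dr": [0, 0, 0], "jaw": 0.9},
], force=12)

```text
t: 2.75
tool_pos: [0.5165, -0.0337, 0.3049]
orientation: [3.131, -0.235, 0.001]
force: [-0.6, -0.2, 1.3]
opening: 0.0417
gripper_force: 0.0
```

>>> servo_tool([
  {"slide": [0, 0, 0], "dr": [0, 0, 0], "jaw": 0.9},
  {"slide": [0, 0, 0], "dr": [0, 0, 0], "jaw": 0.9},
  {"slide": [0, 0, 0], "dr": [0, 0, 0], "jaw": 0.9},
  {"slide": [0, 0, 0], "dr": [0, 0, 0], "jaw": 0.9},
  {"slide": [0, 0, 0], "dr": [0, 0, 0], "jaw": 0.9},
])

```text
t: 3.25
tool_pos: [0.5165, -0.0338, 0.3047]
orientation: [3.131, -0.236, 0.001]
force: [-0.6, -0.8, -0.5]
opening: 0.0139
gripper_force: 12.0
```

>>> servo_tool([
  {"slide": [0, -10, 0], "dr": [0, 0, 0], "jaw": 0.9},
  {"slide": [0, -25, 0], "dr": [0, 0, 0], "jaw": 0.9},
  {"slide": [0, -45, 0], "dr": [0, 0, 0], "jaw": 0.9},
  {"slide": [0, -65, 0], "dr": [0, 0, 0], "jaw": 0.9},
  {"slide": [0, -85, 0], "dr": [0, 0, 0], "jaw": 0.9},
  {"slide": [0, -105, 0], "dr": [0, 0, 0], "jaw": 0.9},
  {"slide": [0, -125, 0], "dr": [0, 0, 0], "jaw": 0.9},
  {"slide": [0, -145, 0], "dr": [0, 0, 0], "jaw": 0.9},
  {"slide": [0, -165, 0], "dr": [0, 0, 0], "jaw": 0.9},
  {"slide": [0, -185, 0], "dr": [0, 0, 0], "jaw": 0.9},
  {"slide": [0, -200, 0], "dr": [0, 0, 0], "jaw": 0.9},
  {"slide": [0, -210, 0], "dr": [0, 0, 0], "jaw": 0.9},
  {"slide": [0, -218, 0], "dr": [0, 0, 0], "jaw": 0.9},
  {"slide": [0, -224, 0], "dr": [0, 0, 0], "jaw": 0.9},
  {"slide": [0, -224, 0], "dr": [0, 0, 0], "jaw": 0.9},
])

```text
t: 4.75
tool_pos: [0.55, 0.1885, 0.3047]
orientation: [3.132, -0.235, 0.001]
force: [-2.1, 2.1, 4.5]
opening: 0.0138
gripper_force: 12.0
```

>>> servo_tool([
  {"slide": [0, -3, 0], "dr": [0, 0, 0], "jaw": 0.9},
  {"slide": [0, -6, 0], "dr": [0, 0, 0], "jaw": 0.9},
  {"slide": [0, -9, 0], "dr": [0, 0, 0], "jaw": 0.9},
  {"slide": [0, -9, 0], "dr": [0, 0, 0], "jaw": 0.9},
])

```text
t: 5.15
tool_pos: [0.5513, 0.1965, 0.3047]
orientation: [3.132, -0.236, 0.001]
force: [-2.9, 0.7, 5.4]
opening: 0.0141
gripper_force: 12.0
```

>>> servo_tool([
  {"slide": [0, -2, 0], "dr": [0, 0, 0], "jaw": 0.9},
  {"slide": [0, -4, 0], "dr": [0, 0, 0], "jaw": 0.9},
  {"slide": [0, -4, 0], "dr": [0, 0, 0], "jaw": 0.9},
])

```text
t: 5.45
tool_pos: [0.5518, 0.1995, 0.3046]
orientation: [3.129, -0.237, -0.0]
force: [-4.5, -5.2, 8.1]
opening: 0.0138
gripper_force: 12.0
```

>>> servo_tool([
  {"slide": [0, -1, 0], "dr": [0, 0, 0], "jaw": 0.9},
  {"slide": [0, -2, 0], "dr": [0, 0, 0], "jaw": 0.9},
  {"slide": [0, -2, 0], "dr": [0, 0, 0], "jaw": 0.9},
])

```text
t: 5.75
tool_pos: [0.552, 0.2001, 0.3046]
orientation: [3.126, -0.238, -0.002]
force: [-6.9, -12.6, 10.7]
opening: 0.0141
gripper_force: 12.0
```

>>> servo_tool([
  {"slide": [0, 0, 0], "dr": [0, 0, 0], "jaw": 0},
  {"slide": [0, 0, 0], "dr": [0, 0, 0], "jaw": 0},
  {"slide": [0, 0, 0], "dr": [0, 0, 0], "jaw": 0},
  {"slide": [0, 0, 0], "dr": [0, 0, 0], "jaw": 0},
  {"slide": [0, 0, 0], "dr": [0, 0, 0], "jaw": 0},
  {"slide": [0, 0, -30], "dr": [0, 0, 0], "jaw": 0},
  {"slide": [0, 0, -70], "dr": [0, 0, 0], "jaw": 0},
  {"slide": [0, 0, -110], "dr": [0, 0, 0], "jaw": 0.5},
  {"slide": [0, 60, -110], "dr": [0, 0, 0], "jaw": 1},
  {"slide": [0, 110, -110], "dr": [0, 0, 0], "jaw": 1},
  {"slide": [0, 160, -110], "dr": [0, 0, 0], "jaw": 1},
  {"slide": [0, 200, -110], "dr": [0, 0, 0], "jaw": 1},
  {"slide": [0, 200, -110], "dr": [0, 0, 0], "jaw": 1},
])

```text
t: 7.05
tool_pos: [0.5216, 0.0001, 0.4148]
orientation: [3.128, -0.244, 0.002]
force: [1.0, 0.7, 0.2]
opening: 0.0264
gripper_force: 0.0
```

```bash
python3 -c "
from h import *
go([.5165,-.0345,.403]); shot('wrist','w2'); shot('top','top2')"
```

```text
slide [ 0.3 35.  12. ] dr [ 0.0035 -0.0013 -0.0058] t 7.05 q [-0.1  -0.09  1.69 -0.    1.54  1.63] F [1.  0.7 0.2] pos [5.216e-01 1.000e-04 4.148e-01] open 0.026444856346726046
```

View pics/w2.png

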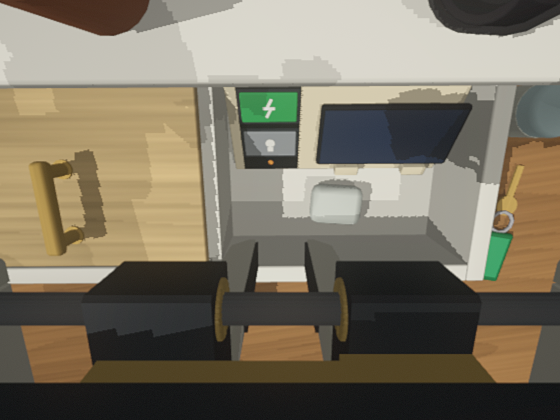

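The wrist view shows the panel open, the green key (columns 238-299, rows 92-122), the grey key below it and the phone in its cradle.

Run:
```python
from h import *
f=np.load('pics/w2.npz'); par=cam('wrist'); W=f['W']
hsv=cv2.cvtColor(f['im'],cv2.COLOR_RGB2HSV).astype(int)
O=np.array([.587,.0645,0]); n=-np.sin(np.radians(35))*dx+np.cos(np.radians(35))*dz
m=(hsv[...,0]>45)&(hsv[...,0]<85)&(hsv[...,1]>120); m[:, :225]=0; m[:,310:]=0; m[130:]=0
def plane(uv,P0):
    K,Rm,t=par; d=np.c_[(uv-K[:2,2])/[K[0,0],K[1,1]],np.ones(len(uv))]@Rm; c=-Rm.T@t
    return c+d*(((P0-c)@n)/(d@n))[:,None]
uv=np.argwhere(m)[:,::-1].astype(float); P0=O+.031*dx+.073*dz
P=plane(uv,P0); up=np.cos(np.radians(35))*dx+np.sin(np.radians(35))*dz
a=(P-P0)@up*1000; b=(P-O)@dy*1000
print(uv.min(0),uv.max(0),'slope',a.min(),a.max(),'dock y',b.min(),b.max())
Q=W[m]; print('depth centre',np.median(Q,0), 'resid',np.median((Q-P0)@n))
b0=(b.min()+b.max())/2; C=P0+(a.min()+a.max())/2000*up+b0/1000*dy; print('key',C)
# shelf edge by column: white->shadow transition; depth jump
for u in (120,230,350,450):
    z=W[60:110,u,2]; k=60+np.argmax(-np.diff(z)); e=ray(par,[[u,k]],.183)[0]; print('edge',u,k,e.round(4),'dock x',((e-O)@dx).round(4))
C2=C
print('tcp hover50, contact', C2+n*(.186+.05), C2+n*.186)
go(C2+n*.246,35)
# panel edge in top
```

```text
[239.  92.] [296. 121.] slope -9.64094019148718 21.91299090824922 dock y -85.90036379399365 -30.61786685105894
depth centre [ 0.61402983 -0.00453217  0.07497465] resid -0.0019279653361393314
key [0.61390947 0.00150872 0.07651948]
edge 120 87 [0.633  0.0903 0.183 ] dock x 0.0417
edge 230 86 [0.6229 0.0206 0.183 ] dock x 0.0421
edge 350 85 [ 0.6119 -0.0553  0.183 ] dock x 0.0425
edge 450 85 [ 0.6022 -0.1186  0.183 ] dock x 0.0424
tcp hover50, contact [0.48006742 0.02175043 0.26983936] [0.50842379 0.01746193 0.22888176]
slide [-50.3 -11.1 136.7] dr [ 0.0019  0.6096 -0.0025] t 7.15 q [-0.09 -0.09  1.69 -0.    1.54  1.63] F [-0.7  0.6 -0.1] pos [0.5222 0.0041 0.4148] open 0.018736424318182586
```

```bash
cat > key.py <<'E'
from h import *
_,_,par=shot('wrist','w3'); f=np.load('pics/w3.npz'); W=f['W']
hsv=cv2.cvtColor(f['im'],cv2.COLOR_RGB2HSV).astype(int)
O=np.array([.587,.0645,0]); n=-np.sin(np.radians(35))*dx+np.cos(np.radians(35))*dz; up=np.cross(dy,n)
m=((hsv[...,0]>45)&(hsv[...,0]<85)&(hsv[...,1]>120)).astype(np.uint8); m[:,:200]=0; m[:,330:]=0; m[140:]=0
c=max(cv2.findContours(m,0,2)[0],key=cv2.contourArea)[:,0].astype(float)
K,Rm,t=par; d=np.c_[(c-K[:2,2])/[K[0,0],K[1,1]],np.ones(len(c))]@Rm; cc=-Rm.T@t
for h in (.073,):
    P0=O+.031*dx+h*dz; P=cc+d*(((P0-cc)@n)/(d@n))[:,None]
    a=(P-P0)@up*1000; b=(P-O)@dy*1000; print(c.min(0),c.max(0),'slope',a.min(),a.max(),'y',b.min(),b.max())
    C=P0+(a.min()+a.max())/2000*up+(b.min()+b.max())/2000*dy; print('key',C)
Q=W[m>0]; print('depth med',np.median(Q,0),'resid',np.median((Q-C)@n))
for u in (120,350,450):
    k=60+np.argmax(-np.diff(W[60:110,u,2])); print('edge dock x',u,k,((ray(par,[[u,k]],.183)[0]-O)@dx).round(4))
go(C+n*.226,35)
E
python3 key.py
```

```text
[244.  92.] [302. 121.] slope -9.655843154907975 21.90056365131787 y -91.00536670457367 -35.83207191018947
key [ 0.61312686 -0.0035912   0.07651164]
depth med [ 0.61424585 -0.00439399  0.07508345] resid -0.0019430126662343015
edge dock x 120 86 0.0423
edge dock x 350 85 0.0425
edge dock x 450 85 0.0424
slide [-38.7  -5.  153.1] dr [ 0.0011  0.6098 -0.0007] t 7.2 q [-0.09 -0.09  1.69 -0.    1.54  1.63] F [-0.1  0.3 -0.5] pos [0.5224 0.0052 0.4148] open 0.014433519527822547
```

The key measures 31.5 x 55 mm, matching its given size. The shelf edge shows my dock x was 5 mm short, so the key is at about (0.6135, -0.0036, 0.073), which the depth reading confirms. I'll hover 40 mm off it, leaned.

>>> servo_tool([
  {"slide": [-38, -5, 0], "dr": [0, 0, 0], "jaw": 1},
  {"slide": [-38, -5, 10], "dr": [0, 0.14, 0], "jaw": 1},
  {"slide": [-38, -5, 20], "dr": [0, 0.28, 0], "jaw": 1},
  {"slide": [-38, -5, 30], "dr": [0, 0.42, 0], "jaw": 1},
  {"slide": [-38, -5, 40], "dr": [0, 0.56, 0], "jaw": 1},
  {"slide": [-38, -5, 70], "dr": [0.001, 0.61, -0.001], "jaw": 1},
  {"slide": [-38, -5, 105], "dr": [0.001, 0.61, -0.001], "jaw": 1},
  {"slide": [-38, -5, 135], "dr": [0.001, 0.61, -0.001], "jaw": 1},
  {"slide": [-38, -5, 156], "dr": [0.001, 0.61, -0.001], "jaw": 1},
  {"slide": [-38, -5, 156], "dr": [0.001, 0.61, -0.001], "jaw": 1},
  {"slide": [-38, -5, 156], "dr": [0.001, 0.61, -0.001], "jaw": 1},
  {"slide": [-38, -5, 156], "dr": [0.001, 0.61, -0.001], "jaw": 1},
  {"slide": [-38, -5, 156], "dr": [0.001, 0.61, -0.001], "jaw": 1},
])

```text
t: 8.5
tool_pos: [0.4865, 0.0157, 0.2607]
orientation: [2.944, -0.219, 0.933]
force: [1.2, 0.3, 0.2]
opening: 0.0005
gripper_force: 0.0
```

Run:
```python
from h import *
n=-np.sin(np.radians(35))*dx+np.cos(np.radians(35))*dz
go(np.array([.6135,-.0036,.073])+n*.186,35); print(n, read_state()['force']@n)
im,_,par=shot('wrist','w4'); a=im
b,_,_=shot('side','s4')
cv2.imwrite('pics/b4.png',np.hstack([cv2.resize(a,(400,300)),cv2.resize(b[150:350,150:417],(400,300))])[...,::-1])
```

```text
slide [-2.5  0.1 41.5] dr [-0.0007 -0.0032  0.0017] t 8.5 q [-0.05 -0.34  2.26 -0.1   0.61  1.73] F [1.2 0.3 0.2] pos [0.4865 0.0157 0.2607] open 0.0004865063199919506
[-0.56712736  0.08576995  0.81915204] -0.5016537183497041
```

View pics/b4.png

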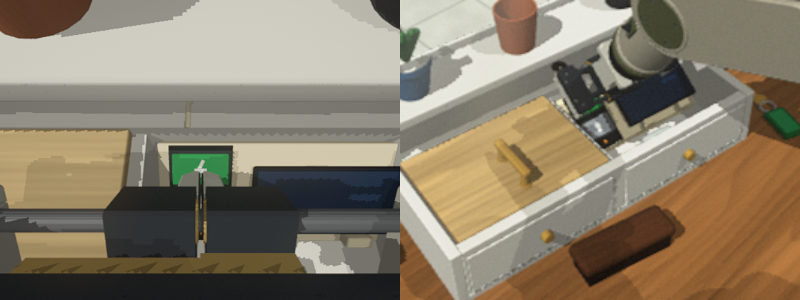

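The wrist view shows the closed fingers at column 200, centred on the green key (170-232). The side view shows clear space around the tool. I'll approach now.

>>> servo_tool([
  {"slide": [-2, 0, 12], "dr": [0, 0, 0], "jaw": 1},
  {"slide": [-2, 0, 24], "dr": [0, 0, 0], "jaw": 1},
  {"slide": [-2, 0, 34], "dr": [0, 0, 0], "jaw": 1},
  {"slide": [-2, 0, 37], "dr": [0, 0, 0], "jaw": 1},
  {"slide": [-2, 0, 37], "dr": [0, 0, 0], "jaw": 1},
  {"slide": [-2, 0, 37], "dr": [0, 0, 0], "jaw": 1},
])

```text
t: 9.2
tool_pos: [0.505, 0.0124, 0.2277]
orientation: [2.945, -0.22, 0.929]
force: [0.5, 0.3, 0.2]
opening: 0.0004
gripper_force: 0.0
```

```bash
cat > f.py <<'E'
from h import *
n=-np.sin(np.radians(35))*dx+np.cos(np.radians(35))*dz
go(np.array([.6135,-.0036,.073])+n*.186,35); print('Fn',read_state()['force']@n)
E
python3 f.py
```

```text
slide [ 1.1 -0.4  3.6] dr [ 0.0001 -0.0006  0.0013] t 9.2 q [-0.06 -0.21  2.23 -0.11  0.52  1.74] F [0.5 0.3 0.2] pos [0.505  0.0124 0.2277] open 0.00039988913560040645
Fn -0.12631134681295947
```

>>> servo_tool([
  {"slide": [1, 0, 1], "dr": [0, 0, 0], "jaw": 1},
  {"slide": [1, 0, 2], "dr": [0, 0, 0], "jaw": 1},
  {"slide": [1, 0, 3], "dr": [0, 0, 0], "jaw": 1},
  {"slide": [1, 0, 3], "dr": [0, 0, 0], "jaw": 1},
])

```text
t: 9.6
tool_pos: [0.5078, 0.0121, 0.2258]
orientation: [2.945, -0.219, 0.93]
force: [-1.3, 0.7, 3.1]
opening: 0.0002
gripper_force: 1.7
```

```bash
python3 f.py
```

```text
slide [-0.1 -0.3  0.5] dr [-0.0001 -0.0011  0.0014] t 9.6 q [-0.06 -0.2   2.23 -0.11  0.51  1.74] F [-1.3  0.7  3.1] pos [0.5078 0.0121 0.2258] open 0.0002016311795528149
Fn 3.2989861212154814
```

>>> servo_tool([
  {"slide": [0, 0, 0.8], "dr": [0, 0, 0], "jaw": 1},
  {"slide": [0, 0, 1.5], "dr": [0, 0, 0], "jaw": 1},
])

```text
t: 9.8
tool_pos: [0.5086, 0.0119, 0.2247]
orientation: [2.945, -0.219, 0.93]
force: [-12.3, 0.9, 15.4]
opening: 0.0001
gripper_force: 9.8
```

```bash
python3 f.py
```

```text
slide [-0.1 -0.3 -0.9] dr [-0.     -0.0011  0.0014] t 9.8 q [-0.06 -0.2   2.22 -0.11  0.51  1.74] F [-12.3   0.9  15.4] pos [0.5086 0.0119 0.2247] open 0.00012037487986164049
Fn 19.65521368026646
```

Too firm at 19.7 N: the key has bottomed. Easing off straight away.

>>> servo_tool([
  {"slide": [0, 0, -1.0], "dr": [0, 0, 0], "jaw": 1},
])

```text
t: 9.9
tool_pos: [0.5081, 0.012, 0.2254]
orientation: [2.945, -0.219, 0.93]
force: [-2.4, 0.1, 4.6]
opening: 0.0006
gripper_force: 2.5
```

```bash
python3 f.py
```

```text
slide [-0.1 -0.3  0. ] dr [-0.     -0.0011  0.0015] t 9.9 q [-0.06 -0.2   2.22 -0.11  0.51  1.74] F [-2.4  0.1  4.6] pos [0.5081 0.012  0.2254] open 0.0006391008692598092
Fn 5.1325655581180385
```

>>> servo_tool([
  {"slide": [0, 0, 0.2], "dr": [0, 0, 0], "jaw": 1},
  {"slide": [0, 0, 0.2], "dr": [0, 0, 0], "jaw": 1},
])

```text
t: 10.1
tool_pos: [0.5082, 0.012, 0.2252]
orientation: [2.945, -0.219, 0.93]
force: [-2.2, -0.8, 5.4]
opening: 0.0005
gripper_force: 2.8
```

```bash
python3 f.py
```

```text
slide [-0.1 -0.3 -0.2] dr [-0.0001 -0.0011  0.0014] t 10.1 q [-0.06 -0.2   2.22 -0.11  0.51  1.74] F [-2.2 -0.8  5.4] pos [0.5082 0.012  0.2252] open 0.0005144929605827052
Fn 5.596317404733204
```

>>> servo_tool([
  {"slide": [0, 0, 0.1], "dr": [0, 0, 0], "jaw": 1},
  {"slide": [0, 0, 0.1], "dr": [0, 0, 0], "jaw": 1},
  {"slide": [0, 0, 0.1], "dr": [0, 0, 0], "jaw": 1},
])

```text
t: 10.4
tool_pos: [0.5082, 0.012, 0.2252]
orientation: [2.945, -0.219, 0.93]
force: [-2.2, -0.3, 5.4]
opening: 0.0005
gripper_force: 2.9
```

```bash
python3 f.py
```

```text
slide [-0.1 -0.3 -0.3] dr [-0.     -0.0012  0.0014] t 10.4 q [-0.06 -0.2   2.22 -0.11  0.51  1.74] F [-2.2 -0.3  5.4] pos [0.5082 0.012  0.2252] open 0.00046419633481366144
Fn 5.624301574950887
```

>>> servo_tool([
  {"slide": [0, 0, -5], "dr": [0, 0, 0], "jaw": 1},
  {"slide": [0, 0, -20], "dr": [0, 0, 0], "jaw": 1},
  {"slide": [0, 0, -40], "dr": [0, 0, 0], "jaw": 1},
  {"slide": [0, 0, -60], "dr": [0, 0, 0], "jaw": 1},
  {"slide": [0, 0, -60], "dr": [0, 0, 0], "jaw": 1},
])

```text
t: 10.9
tool_pos: [0.4737, 0.0173, 0.2757]
orientation: [2.944, -0.219, 0.933]
force: [0.1, 0.0, 0.8]
opening: 0.0002
gripper_force: 0.0
```

Run:
```python
from h import *
im,_,_=shot('top','top5'); side,_,_=shot('side','s5')
cv2.imwrite('pics/b5.png',np.hstack([cv2.resize(im[100:270,130:390],(400,262)),cv2.resize(side[150:350,150:417],(400,262))])[...,::-1])
go([.552,.2005,.423],0)
```

```text
slide [ 126.8 -192.8  -93.6] dr [ 4.000e-04 -6.115e-01  1.400e-03] t 11.0 q [-0.05 -0.4   2.28 -0.1   0.65  1.73] F [-0.9  0.4 -0.6] pos [0.4738 0.0172 0.2737] open 0.0004059877194500793
```

View pics/b5.png

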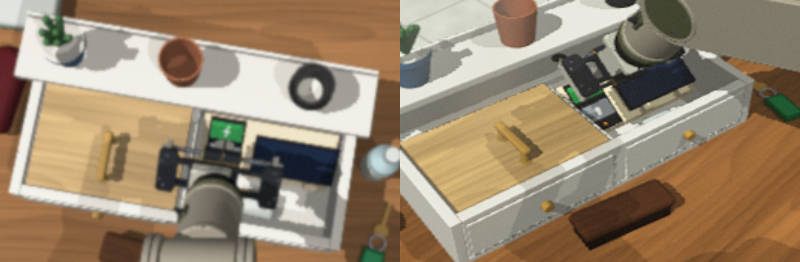

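The top and side views show the panel fully open, the phone in its cradle, the green key sprung back and everything else in place. The press held about 0.6 s at 5-6 N. I'll go back to the pull.

>>> servo_tool([
  {"slide": [28, 0, -40], "dr": [0, 0, 0], "jaw": 0.5},
  {"slide": [57, 0, -82], "dr": [0, 0, 0], "jaw": 0},
  {"slide": [127, -193, -94], "dr": [0, -0.6115, 0.001], "jaw": 0},
  {"slide": [127, -193, -94], "dr": [0, -0.6115, 0.001], "jaw": 0},
  {"slide": [127, -193, -94], "dr": [0, -0.6115, 0.001], "jaw": 0},
  {"slide": [127, -193, -94], "dr": [0, -0.6115, 0.001], "jaw": 0},
  {"slide": [127, -193, -94], "dr": [0, -0.6115, 0.001], "jaw": 0},
  {"slide": [127, -193, -94], "dr": [0, -0.6115, 0.001], "jaw": 0},
  {"slide": [127, -193, -94], "dr": [0, -0.6115, 0.001], "jaw": 0},
  {"slide": [127, -193, -94], "dr": [0, -0.6115, 0.001], "jaw": 0},
  {"slide": [127, -193, -94], "dr": [0, -0.6115, 0.001], "jaw": 0},
  {"slide": [127, -193, -94], "dr": [0, -0.6115, 0.001], "jaw": 0},
  {"slide": [127, -193, -94], "dr": [0, -0.6115, 0.001], "jaw": 0},
])

```text
t: 12.3
tool_pos: [0.5517, 0.2001, 0.4242]
orientation: [3.133, -0.236, 0.001]
force: [0.4, 0.2, -0.4]
opening: 0.0926
gripper_force: 0.0
```

```bash
python3 -c "
from h import *
go([.552,.2005,.304])"
```

```text
slide [ 1.000e-01 -4.000e-01  1.202e+02] dr [ 0.     -0.0008 -0.0005] t 12.3 q [ 0.26  0.09  1.5  -0.    1.55  1.98] F [ 0.4  0.2 -0.4] pos [0.5517 0.2001 0.4242] open 0.09260368739576127
```

>>> servo_tool([
  {"slide": [0, 0, 40], "dr": [0, 0, 0], "jaw": 0},
  {"slide": [0, 0, 80], "dr": [0, 0, 0], "jaw": 0},
  {"slide": [0, 0, 110], "dr": [0, 0, 0], "jaw": 0},
  {"slide": [0, 0, 119], "dr": [0, 0, 0], "jaw": 0.3},
  {"slide": [0, 0, 119], "dr": [0, 0, 0], "jaw": 0.9},
  {"slide": [0, 0, 119], "dr": [0, 0, 0], "jaw": 0.9},
  {"slide": [0, 0, 119], "dr": [0, 0, 0], "jaw": 0.9},
  {"slide": [0, 0, 119], "dr": [0, 0, 0], "jaw": 0.9},
  {"slide": [0, 0, 119], "dr": [0, 0, 0], "jaw": 0.9},
  {"slide": [0, 0, 119], "dr": [0, 0, 0], "jaw": 0.9},
  {"slide": [0, 0, 119], "dr": [0, 0, 0], "jaw": 0.9},
  {"slide": [0, 0, 119], "dr": [0, 0, 0], "jaw": 0.9},
  {"slide": [0, 0, 119], "dr": [0, 0, 0], "jaw": 0.9},
  {"slide": [0, 0, 119], "dr": [0, 0, 0], "jaw": 0.9},
  {"slide": [0, 0, 119], "dr": [0, 0, 0], "jaw": 0.9},
  {"slide": [0, 0, 119], "dr": [0, 0, 0], "jaw": 0.9},
], force=12)

```text
t: 13.9
tool_pos: [0.5519, 0.1995, 0.3043]
orientation: [3.129, -0.236, -0.003]
force: [-1.6, -7.5, 1.9]
opening: 0.0141
gripper_force: 12.0
```

>>> servo_tool([
  {"slide": [0, 10, 0], "dr": [0, 0, 0], "jaw": 0.9},
  {"slide": [0, 25, 0], "dr": [0, 0, 0], "jaw": 0.9},
  {"slide": [0, 45, 0], "dr": [0, 0, 0], "jaw": 0.9},
  {"slide": [0, 65, 0], "dr": [0, 0, 0], "jaw": 0.9},
  {"slide": [0, 85, 0], "dr": [0, 0, 0], "jaw": 0.9},
  {"slide": [0, 105, 0], "dr": [0, 0, 0], "jaw": 0.9},
  {"slide": [0, 125, 0], "dr": [0, 0, 0], "jaw": 0.9},
  {"slide": [0, 145, 0], "dr": [0, 0, 0], "jaw": 0.9},
  {"slide": [0, 165, 0], "dr": [0, 0, 0], "jaw": 0.9},
  {"slide": [0, 185, 0], "dr": [0, 0, 0], "jaw": 0.9},
  {"slide": [0, 205, 0], "dr": [0, 0, 0], "jaw": 0.9},
  {"slide": [0, 222, 0], "dr": [0, 0, 0], "jaw": 0.9},
  {"slide": [0, 235, 0], "dr": [0, 0, 0], "jaw": 0.9},
  {"slide": [0, 245, 0], "dr": [0, 0, 0], "jaw": 0.9},
  {"slide": [0, 252, 0], "dr": [0, 0, 0], "jaw": 0.9},
  {"slide": [0, 252, 0], "dr": [0, 0, 0], "jaw": 0.9},
])

```text
t: 15.5
tool_pos: [0.5141, -0.0498, 0.3044]
orientation: [3.131, -0.237, -0.001]
force: [5.1, -1.9, -6.0]
opening: 0.0138
gripper_force: 12.0
```

>>> servo_tool([
  {"slide": [0, 3, 0], "dr": [0, 0, 0], "jaw": 0.9},
  {"slide": [0, 6, 0], "dr": [0, 0, 0], "jaw": 0.9},
  {"slide": [0, 9, 0], "dr": [0, 0, 0], "jaw": 0.9},
  {"slide": [0, 9, 0], "dr": [0, 0, 0], "jaw": 0.9},
])

```text
t: 15.9
tool_pos: [0.5129, -0.0577, 0.3044]
orientation: [3.132, -0.235, -0.001]
force: [4.6, -2.5, -6.1]
opening: 0.0137
gripper_force: 12.0
```

>>> servo_tool([
  {"slide": [0, 2, 0], "dr": [0, 0, 0], "jaw": 0.9},
  {"slide": [0, 4, 0], "dr": [0, 0, 0], "jaw": 0.9},
  {"slide": [0, 4, 0], "dr": [0, 0, 0], "jaw": 0.9},
])

```text
t: 16.2
tool_pos: [0.5125, -0.0605, 0.3043]
orientation: [-3.131, 0.234, 0.001]
force: [6.2, 5.1, -6.4]
opening: 0.0138
gripper_force: 12.0
```

>>> servo_tool([
  {"slide": [0, 1, 0], "dr": [0, 0, 0], "jaw": 0.9},
  {"slide": [0, 2, 0], "dr": [0, 0, 0], "jaw": 0.9},
  {"slide": [0, 2, 0], "dr": [0, 0, 0], "jaw": 0.9},
])

```text
t: 16.5
tool_pos: [0.5124, -0.0611, 0.3043]
orientation: [-3.128, 0.233, 0.0]
force: [9.1, 14.4, -6.1]
opening: 0.0138
gripper_force: 12.0
```

>>> servo_tool([
  {"slide": [0, 0, 0], "dr": [0, 0, 0], "jaw": 0},
  {"slide": [0, 0, 0], "dr": [0, 0, 0], "jaw": 0},
  {"slide": [0, 0, 0], "dr": [0, 0, 0], "jaw": 0},
  {"slide": [0, 0, 0], "dr": [0, 0, 0], "jaw": 0},
  {"slide": [0, 0, 0], "dr": [0, 0, 0], "jaw": 0},
  {"slide": [0, 0, 0], "dr": [0, 0, 0], "jaw": 0},
  {"slide": [0, 0, -30], "dr": [0, 0, 0], "jaw": 0},
  {"slide": [0, 0, -70], "dr": [0, 0, 0], "jaw": 0},
  {"slide": [0, 0, -110], "dr": [0, 0, 0], "jaw": 0},
  {"slide": [-50, 0, -120], "dr": [0, 0, 0], "jaw": 0},
  {"slide": [-100, 0, -120], "dr": [0, 0, 0], "jaw": 0},
  {"slide": [-120, 0, -120], "dr": [0, 0, 0], "jaw": 0},
  {"slide": [-120, 0, -120], "dr": [0, 0, 0], "jaw": 0},
])

```text
t: 17.8
tool_pos: [0.3919, -0.0451, 0.4251]
orientation: [3.132, -0.235, 0.001]
force: [0.5, 0.3, 0.2]
opening: 0.0928
gripper_force: 0.0
```

Run:
```python
from h import *
im,_,_=shot('top','top6'); side,_,_=shot('side','s6')
cv2.imwrite('pics/b6.png',np.hstack([cv2.resize(im[90:280,120:400],(400,271)),cv2.resize(side[100:350,90:420],(400,271))])[...,::-1])
go([.4,0,.4])
```

```text
slide [ -0.6 -45.9  25.1] dr [ 0.0007 -0.0012 -0.0001] t 17.9 q [-0.24 -0.46  1.98 -0.    1.62  1.48] F [-0.6  0.5  0.4] pos [ 0.3937 -0.0455  0.4251] open 0.09314657819591006
```

View pics/b6.png

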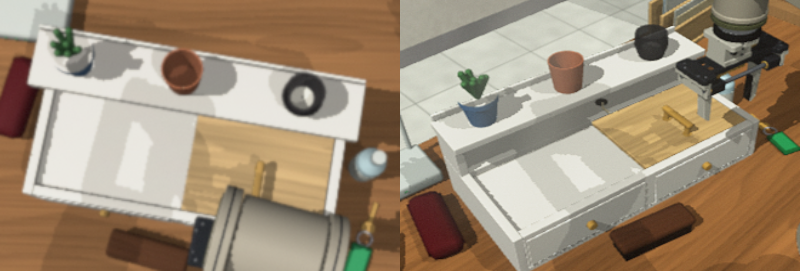

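The panel is shut against the right wall, everything else stands where it was, and the robot is clear. I'm handing the job in.

```bash
python3 -c "
from plant import *
print(close_job())"
```

```text
the job is handed in; nothing more can be done
None
```

The panel was slid fully open, the green key pressed and held at 5–6 N for about 0.6 s, and the panel slid fully shut and the job handed in at about 18 s; the press briefly spiked to a measured 19.7 N (limit 20) as the key bottomed, and no image confirmed that charging registered.

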